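# Set the timber against fence and stop

## Robot

A 6-joint arm with a two-finger parallel gripper is mounted at the origin on the work surface. World frame = base frame: x ahead of the robot, y to its left, z up, the work surface at z = 0. Lengths are in m, angles in rad, forces in N, time in s.
With the tool pointing down it reaches from about 0.325 to 0.775 m from the base axis. Payload 5.5 kg.
Tool frame: the origin (TCP) lies at the very end of the fingers, on their centre line; the grasp point (between the pads) lies 19 mm behind it; z points along the fingers, y is the direction in which the jaws open and shut (so a half turn about z gives the same grasp; the last joint's range is limited). The gripper opens to 85 mm and grips with 20 to 120 N. Pads are 22 mm wide; open, the fingers measure 114 mm over their backs; the gripper's body (76 mm by 85 mm) begins 54 mm behind the grasp point. The pads swing forward as they close: fully open they stand 13 mm farther back than shut.
Start: joints at [1.235, 0.091, 1.231, -0, 1.82, -0.057], TCP at [0.165, 0.577, 0.231] pointing down, gripper open.
Joint ranges: [-2.87, 2.87], [-0.86, 2.18], [0.17, 2.46], [-1.51, 4.65], [0.06, 2.69], [-2.65, 2.65]. Speed limits (rad/s): [2.57, 2.57, 3.01, 3.14, 3.14, 3.14].

## Interface

Orientations are given as a unit quaternion [x, y, z, w].
In Python, from workcell import robot gives the robot as it stands.
- The arm moves only by the shell command python3 -m handwheel 'ROWS'. ROWS is JSON, a list of rows, each an object of numbers: "wx", "wy", "wz": the turn, a rotation vector about the tool's x, y, z in rad; "tx", "ty", "tz": the shift along the tool's x, y, z in m; "gripper": the opening, from -1 (shut) to 1 (fully open). In form: [{"wx": .., "wy": .., "wz": .., "tx": .., "ty": .., "tz": .., "gripper": ..}, ...]. A call has 1 to 8 rows; each row shifts and turns the commanded pose from where the row before left it, along the tool's axes as they then stand; what a row does not reach is not made up. A row lasts 1/8 s, in which the tool goes at most 62.5 mm and 10.7 degrees, less where a joint would pass 70% of its speed; a pose out of reach is approached as far as the arm can. A call is refused whole if a number of a shift passes 0.0625 or a number of a turn 0.188, either way. A call with a gripper value outside its range is refused whole. The fingers move at their own pace and stop on an object; the grip force is fixed at half the most. Time passes only in rows, so rows that do not move let the fingers close. It gives the time, the measured TCP pose, the force and the opening at its end, in the units of the state.
- robot.get_state(): the state, without advancing time (a new reading comes with each control period).
- robot.capture(name): name is "side" or "top"; returns the picture (384x512x3 uint8, red, green, blue); there is no depth.
- robot.calibration(name): a dict with "mtx" (3x3 intrinsics, pixels), "view" (4x4, takes a point from world to camera coordinates). Camera axes: x right, y up, looking along -z (the intrinsics and any distortion apply to the point x, -y, -z); pixel columns grow to the right and rows downward; lengths in m; the calibration is good to about 2 mm. A picture is of the moment at which its call begins. calibration takes no time and is no camera call.
- robot.hand_in(): hands the job in, once; it reports no verdict.
Trained networks look in the newest picture that a camera, given by its name, has taken for a name from the list of things; names that differ only in an ending like _2 or _b are one class to them, and where a whole thing is asked for, a point or a joint stands for the part that bears it (a point fixed in the world has none). Each returns a list of dicts, best first, with "conf" (0 to 1); they miss things now and then, are a little off and sometimes report something else, mostly with a low value. They report only what shows in the picture. A call takes as long as a camera call. They do not tell look-alikes from the thing itself.
- robot.trace(camera, thing): "region" (384x512 bool, what is visible of it) and "centre" ([column, row] in pixels, amid what is visible of it).
The state is a dict: "t": time; "q": joint angles; "dq": joint speeds; "joint_efforts": joint torques, N m; "position": TCP position; "tool_rot": TCP orientation; "wrist_force": force on the tool from outside, world axes, zero at the start; "torque": the same for the moment, N m; "width": opening from 0.0 (shut) to 1.0 (fully open).
Only numpy, scipy, OpenCV 4.12 (cv2) and the standard library are available. Lean on these libraries where they do the work, as an engineer would, in place of code of your own. Each camera call takes 0.05 s, during which the arm holds its last target.

## Task

Get the pine block ready for cutting: push it flat against the aluminium fence of the cutting board and slide it along the fence until its end butts against the red stop (not the blue one). Only push it over the board with the fingers, without lifting or tipping it, leave everything else on the bench where it is, and finish with the hand clear.

Things in the scene. Friction and masses are not known exactly. Their poses are not given: they have to be found in the camera images.
- jig: Fixed cutting board with a grey laminate top, 250 x 540 mm, 18 mm thick, with an aluminium fence along its far side. Origin on the bench surface. Its x axis points across the board towards the fence (roughly away from the robot), y along the fence, z up. The board spans x -150 to +100 mm and y -270 to +270 mm; its top is at z 18 mm. The fence face that the block goes against is the plane x = +70 mm; the fence is 30 mm thick and rises 40 mm above the board's top (to z 58 mm).
- stop_red: Red stop block, clamped immovably to the fence near one end of the board (either end). Origin at the centre of its underside, on the board's top; 30 mm from the fence face. It reaches 60 mm along x (from the fence face towards the robot), is 30 mm wide along y (its faces are at y -15 and +15 mm) and 40 mm high; fixed to it a dark clamp with a round knob on it reaches over the fence, top 58 mm above the board. Axes parallel to the board's.
- stop_blue: Blue stop block, same shape, size and axes as the red one, clamped near the other end of the fence; not to be used, the block starts between the two.
- work_center (a point): Centre (half-way up) of the loose pine block to be pushed, pale brown wood, 70 mm (its x) by 150 mm (its y, its length) by 38 mm high, 0.13 to 0.27 kg. It starts lying flat on the board between the stops, off the fence and askew by up to 20 degrees; its x axis starts within that angle of the board's x axis.
- wax_tin: Bystander: green round tin, 62 mm across, 34 mm high, on a near corner of the board; origin at the centre of its underside.
- tape: Bystander: grey tape-measure case, 60 x 32 x 58 mm high, on the other near corner of the board; origin at the centre of its underside.
- glue: Bystander: yellow glue bottle, 52 mm across, 120 mm high, on the bench beyond the fence; origin at the centre of its underside.
- screw_jar: Bystander: glass jar with steel cap, 60 mm across, 80 mm high, on the bench beyond the fence; origin at the centre of its underside.
- oil_can: Bystander: grey and blue can, 60 mm across, 100 mm high, on the bench beyond the fence; origin at the centre of its underside.
- walnut: Bystander: dark wood offcut, 50 x 110 x 30 mm high, on the bench left of the board; origin at the centre of its underside.
- driver: Bystander: screwdriver with orange handle, about 200 mm long and 30 mm high, lying on the bench to the right of the board.
Mind the look-alikes: they are no part of the job. What is shaped like the part that bears work_center but pink or turquoise is not meant.

How it is judged:
By the outcome, as a careful person would: the job done as asked, in the order asked, and still so for the second after the job is handed in, with the robot touching nothing.
It also fails if it takes over 64 s, if anything falls off the work surface, if the arm or the gripper's body presses on something with over 40 N, if the wrist force passes 120 N, or if a joint passes its speed limit or range.

## Working session

There is one attempt and no reset: what is moved stays moved. The work goes in short steps, Python scripts to look and compute and a shell command to move; the robot and the scene stay as the last step left them, time stands still between calls to the robot, and variables do not carry over. Pictures are saved under pics/ and viewed, and the job is handed in when it is done.

```bash
mkdir -p pics; ls
python3 - <<'E'
from workcell import robot
import cv2
for n in("side","top"):
    im=robot.capture(n); cv2.imwrite(f"pics/{n}0.png",im[:,:,::-1])
    c=robot.calibration(n); print(n,c)
s=robot.get_state(); print(s)
E
```

```text
pics
side {'mtx': array([[362.11254332,   0.        , 256.12200975],
       [  0.        , 362.11254332, 193.84413377],
       [  0.        ,   0.        ,   1.        ]]), 'view': array([[-0.99695399, -0.07735804, -0.00992359,  0.53909981],
       [ 0.04776473, -0.70618858,  0.7064108 , -0.0459932 ],
       [-0.06165448,  0.70378507,  0.70773251, -1.08767533],
       [ 0.        ,  0.        ,  0.        ,  1.        ]])}
top {'mtx': array([[491.91401632,   0.        , 255.3211947 ],
       [  0.        , 491.91401632, 195.80740163],
       [  0.        ,   0.        ,   1.        ]]), 'view': array([[ 6.23544449e-03, -9.99845509e-01,  1.64340120e-02,
         4.74506897e-04],
       [ 9.92474225e-01,  8.19767569e-03,  1.22179009e-01,
        -5.14525167e-01],
       [-1.22294854e-01,  1.55484929e-02,  9.92372013e-01,
        -1.59636753e+00],
       [ 0.00000000e+00,  0.00000000e+00,  0.00000000e+00,
         1.00000000e+00]])}
{'t': 0.1, 'q': array([ 1.23528053e+00,  9.17967209e-02,  1.23179434e+00,  2.10448382e-05,
        1.81979879e+00, -5.66930680e-02]), 'dq': array([ 0.00045177, -0.00014098, -0.0030563 , -0.00023031, -0.00028859,
       -0.00027866]), 'joint_efforts': array([ 2.11313672e-03, -4.60212100e+01, -4.19221544e+01, -7.16790646e-05,
        1.05301850e-02, -5.96429146e-07]), 'position': array([0.16503991, 0.57658536, 0.23023976]), 'tool_rot': array([ 1.38957600e-01,  9.90297924e-01, -8.79390737e-04, -1.85097178e-04]), 'wrist_force': array([-0.35860254,  0.01729681,  0.26286435]), 'torque': array([0.01918054, 0.03561152, 0.02491716]), 'width': 0.9984514306230191}
```

View pics/side0.png

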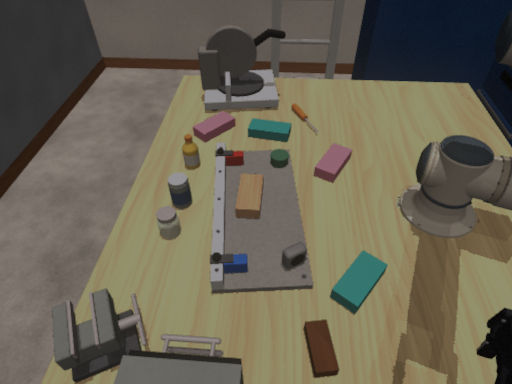

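View pics/top0.png

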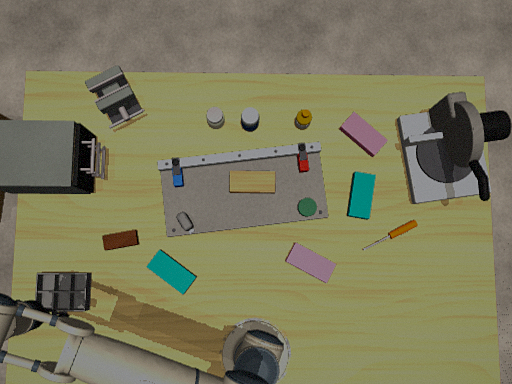

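The top view shows the board spanning about (160–325, 145–235). The red stop is at (303,165), the pine block at (252,181), the tin at (307,206) and the tape at (184,221). I'll fit the poses next.

```bash
cat > h.py <<'E'
import numpy as np,cv2
from scipy.optimize import minimize
from workcell import robot
C={n:robot.calibration(n) for n in("side","top")}
def proj(n,P):
    P=np.atleast_2d(P);c=C[n];X=P@c["view"][:3,:3].T+c["view"][:3,3]
    u=np.c_[X[:,0],-X[:,1],-X[:,2]]@c["mtx"].T
    return u[:,:2]/u[:,2:]
def unproj(n,px,z):
    c=C[n];R=c["view"][:3,:3];t=c["view"][:3,3]
    d=np.linalg.inv(c["mtx"])@np.array([px[0],px[1],1]);d=R.T@np.array([d[0],-d[1],-d[2]])
    o=-R.T@t;return o+d*(z-o[2])/d[2]
def T(p,pts):
    x,y,a=p;c,s=np.cos(a),np.sin(a);pts=np.array(pts,float)
    return np.c_[x+c*pts[:,0]-s*pts[:,1],y+s*pts[:,0]+c*pts[:,1],pts[:,2]]
def box(x0,x1,y0,y1,z0,z1): return [(x,y,z) for x in(x0,x1) for y in(y0,y1) for z in(z0,z1)]
K=4
def sil(n,p,boxes):
    m=np.zeros((384*K,512*K),np.uint8)
    for b in boxes:
        h=cv2.convexHull(((proj(n,T(p,b))+.5)*K).astype(np.float32)).round().astype(np.int32)
        cv2.fillConvexPoly(m,h,1)
    return cv2.resize(m.astype(np.float32),(512,384),interpolation=cv2.INTER_AREA)
def fit(regs,boxes,p0,step=(.02,.02,.1),ign=None):
    def cost(p):
        r=0
        for n,m in regs.items():
            d=np.abs(sil(n,p,boxes)-m)
            if ign and n in ign: d=d[~ign[n]]
            r+=d.sum()
        return r
    p0=np.array(p0,float);best=None
    for k in range(3):
        s=np.array(step)/(2**k)
        S=np.vstack([p0]+[p0+s*np.eye(3)[i] for i in range(3)])
        r=minimize(cost,p0,method="Nelder-Mead",options=dict(initial_simplex=S,xatol=1e-5,fatol=.01,maxiter=300));p0=r.x
    return r.x,r.fun
def trace(n,th):
    return robot.trace(n,th)
BLK=[box(-.035,.035,-.075,.075,.018,.056)]
E
python3 - <<'E'
from h import *
import pickle
D={}
for n in("side","top"):
    robot.capture(n)
    for th in("jig","stop_red","stop_blue","work_center","wax_tin","tape"):
        r=trace(n,th);D[n,th]=r
        print(n,th,[(round(x["conf"],2),np.round(x["centre"],1),int(x["region"].sum()), np.round(unproj(n,x["centre"],.03),3)) for x in r[:6]])
pickle.dump(D,open("D.pkl","wb"))
print(robot.get_state()["t"])
E
```

```text
side jig [(0.88, array([262.2, 230.3]), 9578, array([0.513, 0.142, 0.03 ]))]
side stop_red [(0.77, array([231.2, 153.5]), 326, array([ 0.64 , -0.187,  0.03 ]))]
side stop_blue [(0.95, array([232.8, 262.7]), 620, array([0.581, 0.253, 0.03 ]))]
side work_center [(0.98, array([331.6, 164.4]), 898, array([ 0.303, -0.152,  0.03 ])), (0.8, array([354.4, 280.5]), 1936, array([0.278, 0.283, 0.03 ])), (0.71, array([271.2, 128.6]), 769, array([ 0.511, -0.342,  0.03 ])), (0.7, array([246.3, 198.2]), 1056, array([0.568, 0.022, 0.03 ])), (0.59, array([259.6, 231.5]), 9720, array([0.519, 0.147, 0.03 ])), (0.57, array([213.4, 123.2]), 768, array([ 0.73 , -0.363,  0.03 ]))]
side wax_tin [(0.86, array([281.6, 158. ]), 308, array([ 0.468, -0.174,  0.03 ]))]
side tape [(0.7, array([297. , 256.2]), 511, array([0.417, 0.221, 0.03 ]))]
top jig [(0.87, array([239.5, 193. ]), 10174, array([0.524, 0.057, 0.03 ]))]
top stop_red [(0.74, array([301.1, 158.8]), 231, array([ 0.641, -0.148,  0.03 ]))]
top stop_blue [(0.79, array([178.9, 172.9]), 275, array([0.589, 0.259, 0.03 ])), (0.31, array([182.2, 218.4]), 231, array([0.438, 0.244, 0.03 ]))]
top work_center [(0.94, array([360.3, 132.6]), 1042, array([ 0.733, -0.349,  0.03 ])), (0.9, array([312.4, 261.2]), 1035, array([ 0.301, -0.184,  0.03 ])), (0.76, array([171.2, 272.2]), 1044, array([0.263, 0.275, 0.03 ])), (0.74, array([362.9, 194.9]), 1103, array([ 0.521, -0.354,  0.03 ])), (0.61, array([254.8, 182.9]), 1037, array([0.558, 0.006, 0.03 ]))]
top wax_tin [(0.76, array([306.7, 206.4]), 293, array([ 0.481, -0.166,  0.03 ]))]
top tape []
0.8
```

```bash
cat >> h.py <<'E'
def blockmask(n,im,c,r=60):
    hsv=cv2.cvtColor(im,cv2.COLOR_RGB2HSV);m=((hsv[...,0]>8)&(hsv[...,0]<28)&(hsv[...,1]>85)&(hsv[...,2]>70)).astype(np.uint8)
    k,l,st,ce=cv2.connectedComponentsWithStats(cv2.morphologyEx(m,cv2.MORPH_OPEN,np.ones((3,3),np.uint8)),connectivity=4)
    i=l[int(c[1]),int(c[0])];return (l==i)&(i>0)
E
python3 - <<'E'
from h import *
import pickle
D=pickle.load(open("D.pkl","rb"))
ims={n:robot.capture(n) for n in("side","top")}
b={"side":(247,197),"top":(252,181)}
M={n:blockmask(n,ims[n],b[n]) for n in b}
R={n:[x["region"] for x in D[n,"work_center"] if np.hypot(*(x["centre"]-np.array(b[n])))<8][0] for n in b}
for nm,reg in(("col",M),("net",R)):
    for keys in(("side","top"),("side",),("top",)):
        p,c=fit({k:reg[k].astype(float) for k in keys},BLK,(.56,.01,.05));print(nm,keys,p.round(4),round(c,1),[int(reg[k].sum()) for k in keys])
# jig
JB=[box(-.15,.1,-.27,.27,0,.018),box(.07,.1,-.27,.27,.018,.058)]
J={}
for n in b:
    m=D[n,"jig"][0]["region"].copy()
    for t in("stop_red","stop_blue","work_center","wax_tin","tape"):
        for x in D[n,t]:
            if t!="work_center" or np.hypot(*(x["centre"]-np.array(b[n])))<8: m|=x["region"]
    m=cv2.morphologyEx(m.astype(np.uint8),cv2.MORPH_CLOSE,np.ones((7,7),np.uint8));J[n]=m.astype(float)
for keys in(("side","top"),("side",),("top",)):
    pj,c=fit({k:J[k] for k in keys},JB,(.52,.05,.08));print("jig",keys,pj.round(4),round(c,1))
pj,c=fit(J,JB,(.52,.05,.08))
p,c=fit({k:M[k].astype(float) for k in M},BLK,(.56,.01,.05))
for n in b:
    im=cv2.resize(ims[n][:,:,::-1],None,fx=4,fy=4,interpolation=cv2.INTER_CUBIC)
    def dr(P,bs,col):
        for bb in bs:
            u=((proj(n,T(P,bb))+.5)*4).astype(int)
            for i in range(8):
                for j in range(i):
                    if bin(i^j).count("1")==1: cv2.line(im,tuple(map(int,u[i])),tuple(map(int,u[j])),col,1)
    dr(pj,JB,(0,255,255));dr(p,BLK,(255,0,255))
    x0,y0=((560,540) if n=="top" else (780,540))
    cv2.imwrite(f"pics/fit_{n}.png",im[y0:y0+(600 if n=='side' else 500),x0:x0+800])
E
```

```text
col ('side', 'top') [0.5602 0.0148 0.0094] 205.8 [1023, 934]
col ('side',) [0.5592 0.0121 0.0203] 70.9 [1023]
col ('top',) [0.5628 0.0173 0.0082] 112.2 [934]
net ('side', 'top') [0.5599 0.0135 0.0008] 171.7 [1056, 1037]
net ('side',) [ 0.5584  0.0104 -0.0063] 49.5 [1056]
net ('top',) [0.5633 0.0145 0.0068] 42.3 [1037]
jig ('side', 'top') [0.5612 0.0447 0.1296] 620.5
jig ('side',) [0.5594 0.0429 0.1239] 203.1
jig ('top',) [0.5632 0.0471 0.1313] 207.2
```

View pics/fit_side.png

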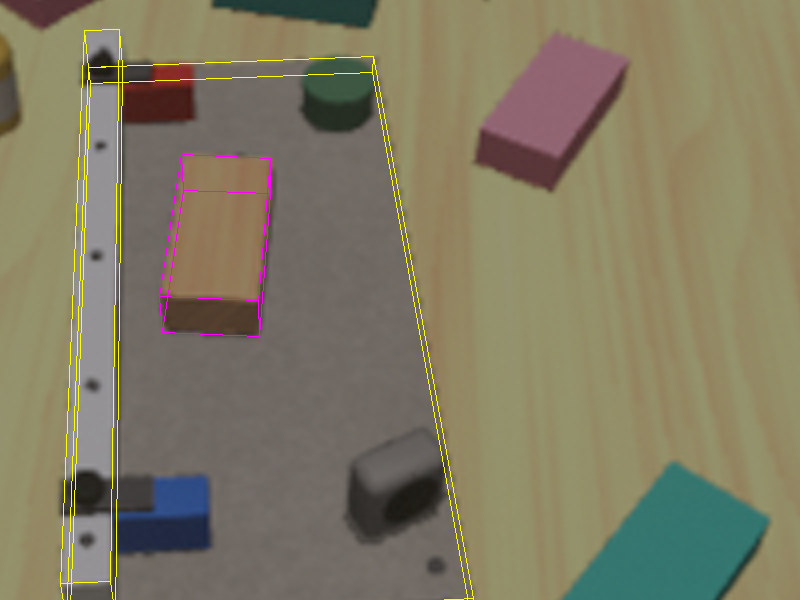

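View pics/fit_top.png

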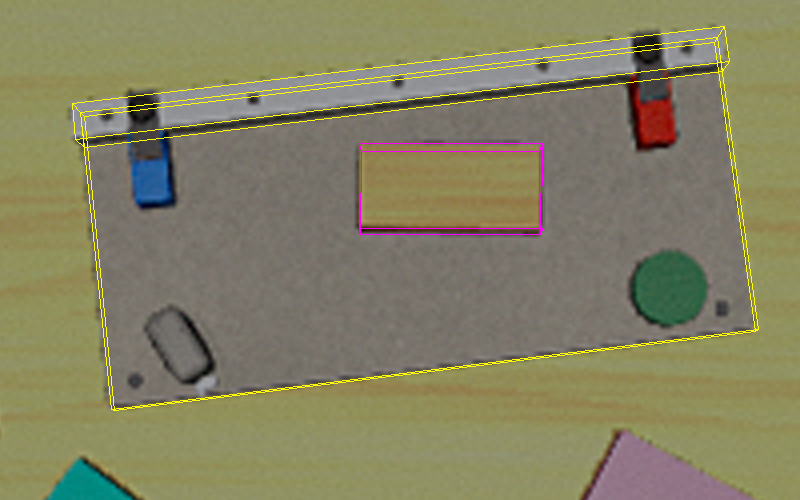

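```bash
cat >> h.py <<'E'
JIG=np.array([.5612,.0447,.130])
def toJ(p):
    c,s=np.cos(JIG[2]),np.sin(JIG[2]);d=np.array(p[:2])-JIG[:2];return np.array([c*d[0]+s*d[1],-s*d[0]+c*d[1]])
def toW(p):
    c,s=np.cos(JIG[2]),np.sin(JIG[2]);return JIG[:2]+np.array([c*p[0]-s*p[1],s*p[0]+c*p[1]])
def where(target=None):
    from scipy.spatial.transform import Rotation as Rn
    s=robot.get_state();R=Rn.from_quat(s["tool_rot"]).as_matrix()
    print("t",round(s["t"],2),"jig xy",toJ(s["position"]).round(4),"z",round(s["position"][2],4),"tool y yaw in jig deg",round(np.degrees(np.arctan2(R[1,1],R[0,1])-JIG[2])-90,2),"tilt",R[:,2].round(3),"F",s["wrist_force"].round(1))
    if target is not None:
        w=np.append(toW(target[:2]),target[2]);print("tool shift",(R.T@(w-s["position"])).round(4))
E
python3 - <<'E'
from h import *
import pickle
D=pickle.load(open("D.pkl","rb"))
print("block jig",toJ((.5605,.0145)))
for n in("side","top"):
    im=robot.capture(n);h=cv2.cvtColor(im,cv2.COLOR_RGB2HSV)
    red=((h[...,0]<6)|(h[...,0]>174))&(h[...,1]>130)&(h[...,2]>60)
    red=cv2.morphologyEx(red.astype(np.uint8),cv2.MORPH_OPEN,np.ones((3,3),np.uint8))
    k,l,st,ce=cv2.connectedComponentsWithStats(red)
    print(n,[(st[i],ce[i].round(1)) for i in range(1,k) if st[i][4]>60])
    for i in range(1,k):
        if st[i][4]>60:
            q,_,_=0,0,0
            bb=[box(-.03,.03,-.015,.015,.018,.058)]
            x,c=fit({n:(l==i).astype(float)},bb,[*unproj(n,ce[i],.04)[:2],.13],(.01,.01,.02));print(x,c,toJ(x))
    for t in("wax_tin","tape","oil_can","glue","screw_jar"):
        for x in robot.trace(n,t)[:1]: print(t,toJ(unproj(n,x["centre"],.04)).round(3),round(x["conf"],2))
a=where((-.035-.032-.003,-.035,.2))
E
```

```text
block jig [-0.00460904 -0.02985443]
side [(array([226, 151,  17,  14, 199], dtype=int32), array([234.8, 158.4]))]
[ 0.62787832 -0.1576125   0.14395121] 80.75 [ 0.03988907 -0.20924916]
wax_tin [-0.106 -0.194] 0.66
tape [-0.116  0.193] 0.85
oil_can [ 0.206 -0.078] 0.85
glue [ 0.181 -0.248] 0.81
screw_jar [0.233 0.068] 0.71
top [(array([299, 160,  10,  11, 100], dtype=int32), array([303.6, 165.1]))]
[ 0.61839183 -0.1537217   0.13937524] 111.4375 [ 0.03098702 -0.20416141]
wax_tin [-0.107 -0.202] 0.61
tape [-0.106  0.211] 0.48
oil_can [ 0.212 -0.063] 0.83
glue [ 0.189 -0.231] 0.76
screw_jar [0.229 0.062] 0.64
t 1.5 jig xy [-0.3237  0.579 ] z 0.2312 tool y yaw in jig deg -23.42 tilt [-0. -0. -1.] F [ 1.5  0.1 -0. ]
tool shift [-0.4769 -0.4625  0.0312]
```

```bash
python3 -m handwheel '[{"tx":-0.02,"ty":-0.02},{"tx":-0.042,"ty":-0.041},{"tx":-0.042,"ty":-0.041},{"tx":-0.042,"ty":-0.041},{"tx":-0.042,"ty":-0.041},{"tx":-0.042,"ty":-0.041},{"tx":-0.042,"ty":-0.041},{"tx":-0.042,"ty":-0.041}]'; python3 -m handwheel '[{"wz":-0.1},{"wz":-0.15},{"wz":-0.15},{}]'; python3 -c "
from h import *
where((-.075,-.032,.2))"
```

```text
t 1.5 jig xy [-0.3237  0.579 ] z 0.2312 tool y yaw in jig deg -23.42 tilt [-0. -0. -1.] F [ 1.5  0.1 -0. ]
tool shift [-0.4711 -0.4618  0.0312]validation failed for argument at $[0]...
validation failed for argument at $[0]...
```

```bash
python3 -m handwheel '[{"wx":0,"wy":0,"wz":0,"tx":-0.02,"ty":-0.02,"tz":0,"gripper":1},{"wx":0,"wy":0,"wz":0,"tx":-0.042,"ty":-0.041,"tz":0,"gripper":1},{"wx":0,"wy":0,"wz":0,"tx":-0.042,"ty":-0.041,"tz":0,"gripper":1},{"wx":0,"wy":0,"wz":0,"tx":-0.042,"ty":-0.041,"tz":0,"gripper":1},{"wx":0,"wy":0,"wz":0,"tx":-0.042,"ty":-0.041,"tz":0,"gripper":1},{"wx":0,"wy":0,"wz":0,"tx":-0.042,"ty":-0.041,"tz":0,"gripper":1},{"wx":0,"wy":0,"wz":0,"tx":-0.042,"ty":-0.041,"tz":0,"gripper":1},{"wx":0,"wy":0,"wz":0,"tx":-0.042,"ty":-0.041,"tz":0,"gripper":1}]';  python3 -c "
from h import *
where((-.075,-.032,.2))"
```

```text
t: 2.5
position: [0.3831, 0.1936, 0.2316]
tool_rot: [0.139, 0.99, 0.0, 0.001]
wrist_force: [0.7, 0.1, 0.4]
width: 1.0
t 2.5 jig xy [-0.1573  0.1707] z 0.2316 tool y yaw in jig deg -23.41 tilt [ 0.001  0.    -1.   ] F [0.7 0.1 0.4]
tool shift [-0.156  -0.1533  0.0316]
```

Works. Next: rotate to square with the fence and move behind the block.

```bash
python3 -m handwheel '[{"wx":0,"wy":0,"wz":0,"tx":-0.04,"ty":-0.04,"tz":0,"gripper":1},{"wx":0,"wy":0,"wz":0,"tx":-0.04,"ty":-0.04,"tz":0,"gripper":1},{"wx":0,"wy":0,"wz":0,"tx":-0.04,"ty":-0.04,"tz":0,"gripper":1},{"wx":0,"wy":0,"wz":-0.11,"tx":-0.036,"ty":-0.033,"tz":0.01,"gripper":1},{"wx":0,"wy":0,"wz":-0.15,"tx":0,"ty":0,"tz":0.02,"gripper":1},{"wx":0,"wy":0,"wz":-0.149,"tx":0,"ty":0,"tz":0,"gripper":1},{"wx":0,"wy":0,"wz":0,"tx":0,"ty":0,"tz":0,"gripper":1}]';  python3 -c "
from h import *
where((-.075,-.032,.1))"
```

```text
t: 3.38
position: [0.4903, 0.0051, 0.2012]
tool_rot: [-0.064, 0.998, 0.0, -0.0]
wrist_force: [1.3, -0.3, 0.5]
width: 0.999
t 3.38 jig xy [-0.0754 -0.0301] z 0.2012 tool y yaw in jig deg -0.08 tilt [-0.  0. -1.] F [ 1.3 -0.3  0.5]
tool shift [-0.0004 -0.0019  0.1012]
```

```bash
python3 -m handwheel '[{"wx":0,"wy":0,"wz":0,"tx":0,"ty":0,"tz":0.04,"gripper":1},{"wx":0,"wy":0,"wz":0,"tx":0,"ty":0,"tz":0.05,"gripper":1},{"wx":0,"wy":0,"wz":0,"tx":0,"ty":0,"tz":0.05,"gripper":1},{"wx":0,"wy":0,"wz":0,"tx":0,"ty":0,"tz":0.025,"gripper":1},{"wx":0,"wy":0,"wz":0,"tx":0,"ty":0,"tz":0.010,"gripper":1},{"wx":0,"wy":0,"wz":0,"tx":0,"ty":0,"tz":0,"gripper":1}]';  cat >> h.py <<'E'
def look(tag):
    for n,(x0,y0) in {"side":(780,540),"top":(560,500)}.items():
        im=cv2.resize(robot.capture(n)[:,:,::-1],None,fx=4,fy=4,interpolation=cv2.INTER_CUBIC)
        cv2.imwrite(f"pics/{tag}_{n}.png",im[y0:y0+600,x0:x0+800])
E
python3 -c "
from h import *
where();look('a')"
```

```text
t: 4.12
position: [0.4906, 0.0054, 0.0267]
tool_rot: [-0.065, 0.998, -0.0, 0.0]
wrist_force: [-0.1, 0.0, 0.5]
width: 1.001
t 4.12 jig xy [-0.0751 -0.0298] z 0.0267 tool y yaw in jig deg -0.05 tilt [ 0. -0. -1.] F [-0.1  0.   0.5]
```

View pics/a_side.png

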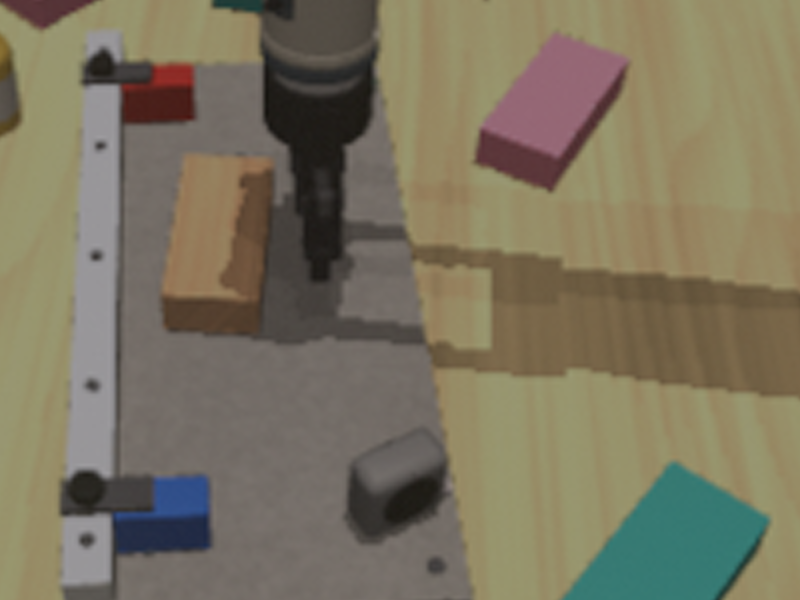

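View pics/a_top.png

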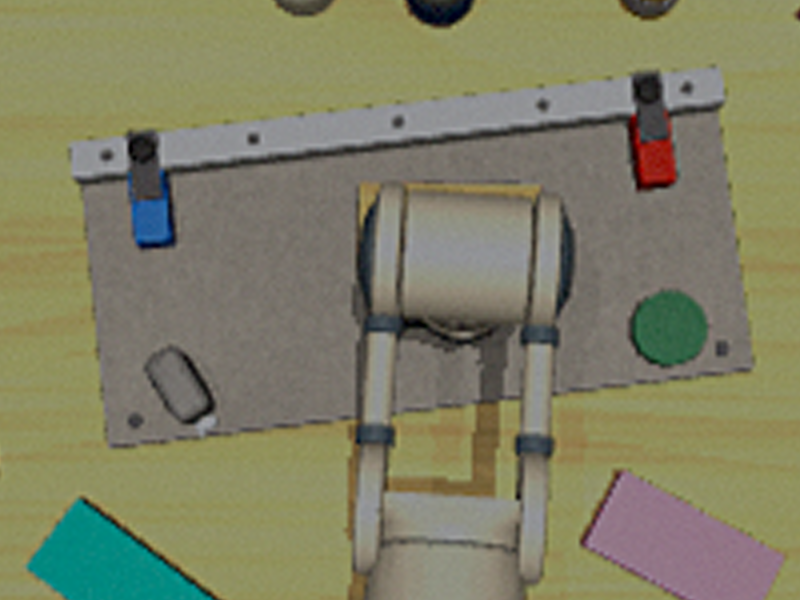

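```bash
python3 -m handwheel '[{"wx":0,"wy":0,"wz":0,"tx":0,"ty":0,"tz":0.004,"gripper":1},{"wx":0,"wy":0,"wz":0,"tx":-0.008,"ty":0,"tz":0,"gripper":1},{"wx":0,"wy":0,"wz":0,"tx":-0.007,"ty":0,"tz":0,"gripper":1},{"wx":0,"wy":0,"wz":0,"tx":-0.007,"ty":0,"tz":0,"gripper":1},{"wx":0,"wy":0,"wz":0,"tx":-0.007,"ty":0,"tz":0,"gripper":1},{"wx":0,"wy":0,"wz":0,"tx":-0.007,"ty":0,"tz":0,"gripper":1},{"wx":0,"wy":0,"wz":0,"tx":-0.006,"ty":0,"tz":0,"gripper":1},{"wx":0,"wy":0,"wz":0,"tx":-0.006,"ty":0,"tz":0,"gripper":1}]';  
python3 -c "
from h import *
where((-.011,-.03,.022));look('b')"
```

```text
t: 5.22
position: [0.5383, 0.0117, 0.0222]
tool_rot: [-0.065, 0.998, 0.0, -0.0]
wrist_force: [-2.0, -0.2, 0.6]
width: 0.997
t 5.22 jig xy [-0.027  -0.0298] z 0.0222 tool y yaw in jig deg 0.02 tilt [-0.  0. -1.] F [-2.  -0.2  0.6]
tool shift [-0.016  -0.0002  0.0002]
```

View pics/b_side.png

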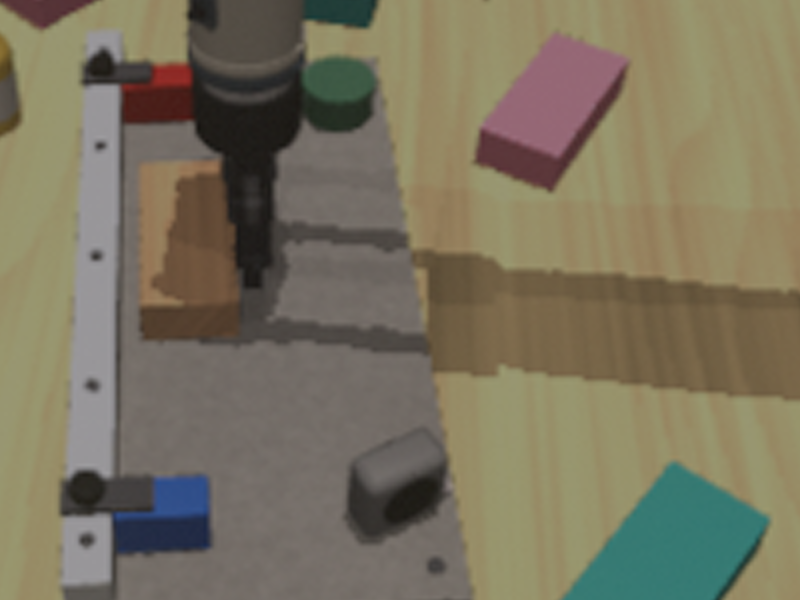

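The block is now parallel to the fence, with its far edge at about x=140 px and the fence at 120 px. About 15 mm remains.

```bash
python3 -m handwheel '[{"wx":0,"wy":0,"wz":0,"tx":-0.005,"ty":0,"tz":0,"gripper":1},{"wx":0,"wy":0,"wz":0,"tx":-0.004,"ty":0,"tz":0,"gripper":1},{"wx":0,"wy":0,"wz":0,"tx":-0.003,"ty":0,"tz":0,"gripper":1}]'; python3 -m handwheel '[{"wx":0,"wy":0,"wz":0,"tx":-0.002,"ty":0,"tz":0,"gripper":1}]'; python3 -m handwheel '[{"wx":0,"wy":0,"wz":0,"tx":-0.002,"ty":0,"tz":0,"gripper":1}]' 
python3 -c "
from h import *
where((-.011,-.03,.022));look('c')"
```

```text
t: 5.7
position: [0.55, 0.0131, 0.0222]
tool_rot: [-0.065, 0.998, 0.0, -0.0]
wrist_force: [-1.2, -0.3, -0.5]
width: 1.004
t: 5.82
position: [0.552, 0.0133, 0.0222]
tool_rot: [-0.065, 0.998, 0.0, -0.0]
wrist_force: [-1.9, -0.6, -0.4]
width: 0.998
t: 5.95
position: [0.5538, 0.0136, 0.0222]
tool_rot: [-0.065, 0.998, 0.0, -0.0]
wrist_force: [-8.6, 0.3, 2.6]
width: 0.997
t 5.95 jig xy [-0.0114 -0.0299] z 0.0222 tool y yaw in jig deg 0.01 tilt [-0.001  0.    -1.   ] F [-8.6  0.3  2.6]
tool shift [-0.0004 -0.0001  0.0002]
```

View pics/c_side.png

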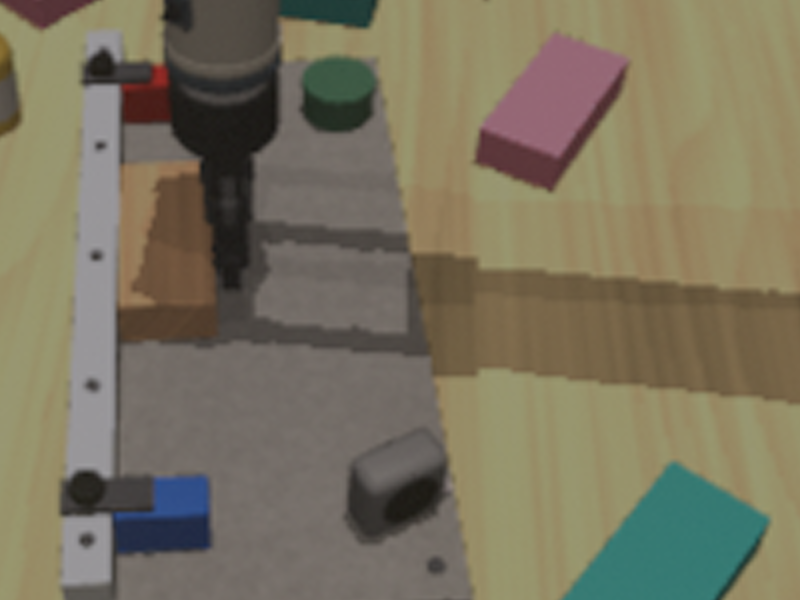

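```bash
python3 -m handwheel '[{"wx":0,"wy":0,"wz":0,"tx":-0.001,"ty":0,"tz":0,"gripper":1},{"wx":0,"wy":0,"wz":0,"tx":0,"ty":0,"tz":0,"gripper":1}]'; python3 -m handwheel '[{"wx":0,"wy":0,"wz":0,"tx":0.006,"ty":0,"tz":0,"gripper":1},{"wx":0,"wy":0,"wz":0,"tx":0.014,"ty":0,"tz":0,"gripper":1},{"wx":0,"wy":0,"wz":0,"tx":0.005,"ty":0,"tz":-0.03,"gripper":1},{"wx":0,"wy":0,"wz":0,"tx":0,"ty":0,"tz":-0.055,"gripper":1},{"wx":0,"wy":0,"wz":0,"tx":0,"ty":0.04,"tz":-0.02,"gripper":-1},{"wx":0,"wy":0,"wz":0,"tx":0,"ty":0.06,"tz":0,"gripper":-1},{"wx":0,"wy":0,"wz":0,"tx":-0.015,"ty":0.02,"tz":0,"gripper":-1},{"wx":0,"wy":0,"wz":0,"tx":-0.015,"ty":0,"tz":0,"gripper":-1}]'
python3 -c "
from h import *
where((.035,.08,.027));look('d')
ims={n:robot.capture(n) for n in('side','top')}
for n,c in(('side',(236,200)),('top',(250,172))):
    m=blockmask(n,ims[n],c);print(n,m.sum())
    if m.sum()>300:
        p,f=fit({n:m.astype(float)},BLK,(*toW((.035,-.03)),.13),(.01,.01,.03));print(toJ(p),p[2]-.13,f)
"
```

```text
t: 6.3
position: [0.5537, 0.0136, 0.0222]
tool_rot: [-0.065, 0.998, 0.0, -0.001]
wrist_force: [-7.4, -1.9, 2.4]
width: 1.003
t: 7.3
position: [0.5437, 0.1352, 0.1277]
tool_rot: [-0.067, 0.998, 0.0, 0.001]
wrist_force: [-1.4, -0.9, 0.2]
width: 0.138
t 7.3 jig xy [-0.0056  0.092 ] z 0.1277 tool y yaw in jig deg 0.18 tilt [ 0.001  0.001 -1.   ] F [-1.4 -0.9  0.2]
tool shift [-0.0404 -0.0121  0.1008]
side 922
[ 0.03483742 -0.02699024] -0.000978973765432073 159.5625
top 815
[ 0.0362532  -0.03669971] 0.009473605871818364 234.375
```

View pics/d_side.png

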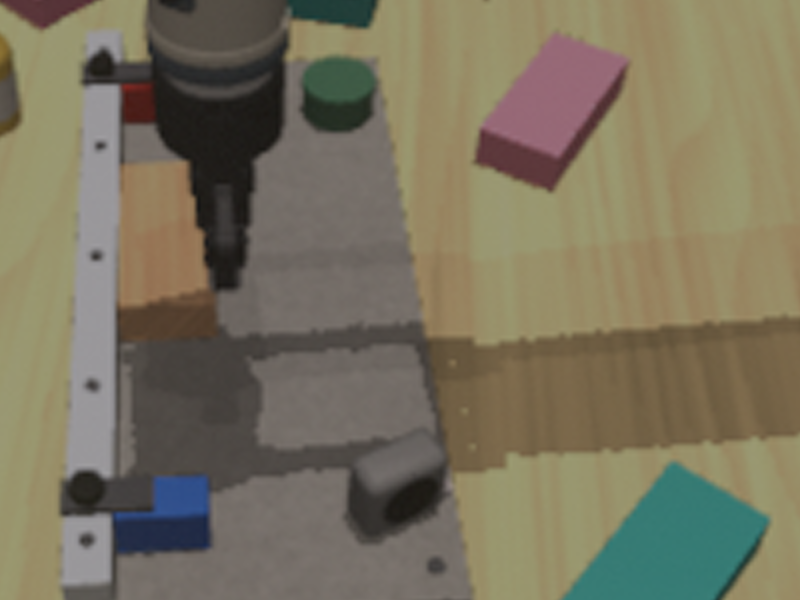

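View pics/d_top.png

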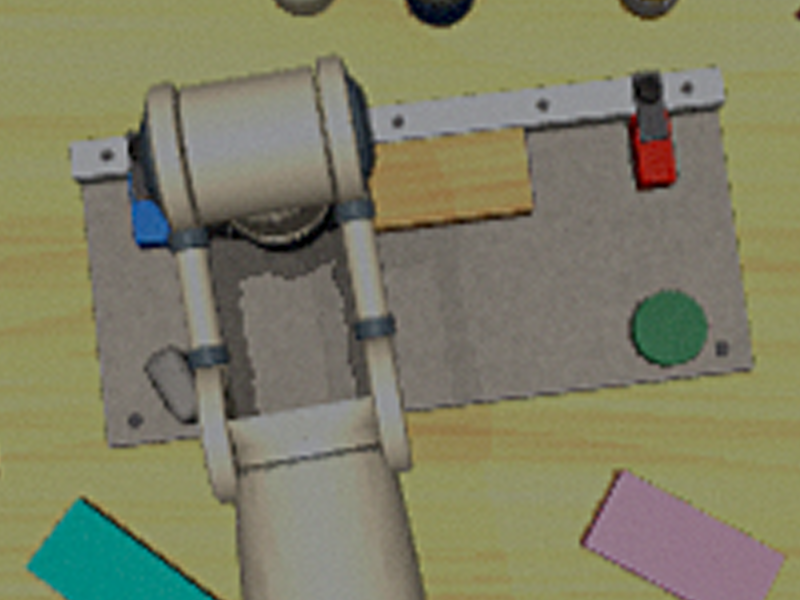

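```bash
python3 -m handwheel '[{"wx":0,"wy":0,"wz":0,"tx":-0.0405,"ty":-0.007,"tz":0,"gripper":-1},{"wx":0,"wy":0,"wz":0.002,"tx":0,"ty":0,"tz":0.02,"gripper":-1},{"wx":0,"wy":0,"wz":0,"tx":0,"ty":0,"tz":0.04,"gripper":-1},{"wx":0,"wy":0,"wz":0,"tx":0,"ty":0,"tz":0.03,"gripper":-1},{"wx":0,"wy":0,"wz":0,"tx":0,"ty":0,"tz":0.011,"gripper":-1},{"wx":0,"wy":0,"wz":0,"tx":0,"ty":0,"tz":0,"gripper":-1}]'
python3 -c "
from h import *
where((.035,-.026,.026));look('e')
"
```

```text
t: 8.25
position: [0.5843, 0.1314, 0.0258]
tool_rot: [-0.064, 0.998, -0.0, -0.001]
wrist_force: [-0.3, -0.0, 0.9]
width: -0.001
t 8.25 jig xy [0.0342 0.083 ] z 0.0258 tool y yaw in jig deg -0.12 tilt [-0.001 -0.    -1.   ] F [-0.3 -0.   0.9]
tool shift [-0.001  -0.109  -0.0002]
```

View pics/e_side.png

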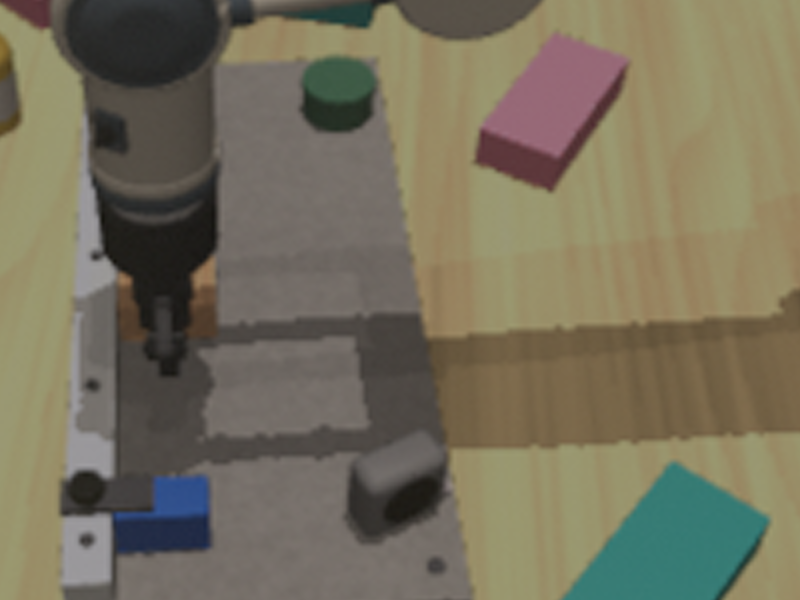

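```bash
python3 -m handwheel '[{"wx":0,"wy":0,"wz":0,"tx":-0.001,"ty":-0.01,"tz":0,"gripper":-1},{"wx":0,"wy":0,"wz":0,"tx":0,"ty":-0.008,"tz":0,"gripper":-1},{"wx":0,"wy":0,"wz":0,"tx":0,"ty":-0.007,"tz":0,"gripper":-1},{"wx":0,"wy":0,"wz":0,"tx":0,"ty":-0.007,"tz":0,"gripper":-1},{"wx":0,"wy":0,"wz":0,"tx":0,"ty":-0.007,"tz":0,"gripper":-1},{"wx":0,"wy":0,"wz":0,"tx":0,"ty":-0.007,"tz":0,"gripper":-1}]'
python3 -c "
from h import *
where((.035,-.026,.026));look('f')
"
```

```text
t: 9.1
position: [0.5923, 0.0859, 0.0264]
tool_rot: [-0.064, 0.998, 0.0, 0.0]
wrist_force: [-0.6, 3.5, 3.2]
width: -0.005
t 9.1 jig xy [0.0361 0.0368] z 0.0264 tool y yaw in jig deg -0.1 tilt [ 0.  0. -1.] F [-0.6  3.5  3.2]
tool shift [ 0.001  -0.0628  0.0004]
```

View pics/f_side.png

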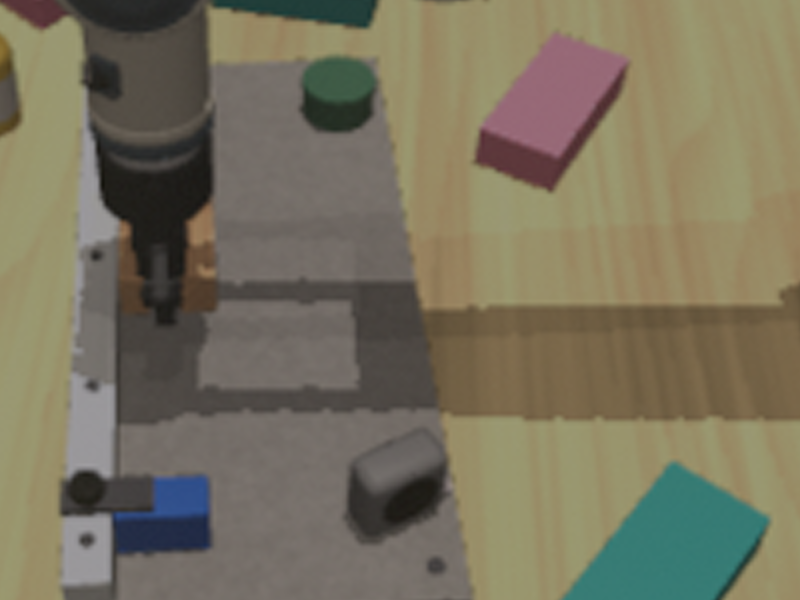

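View pics/f_top.png

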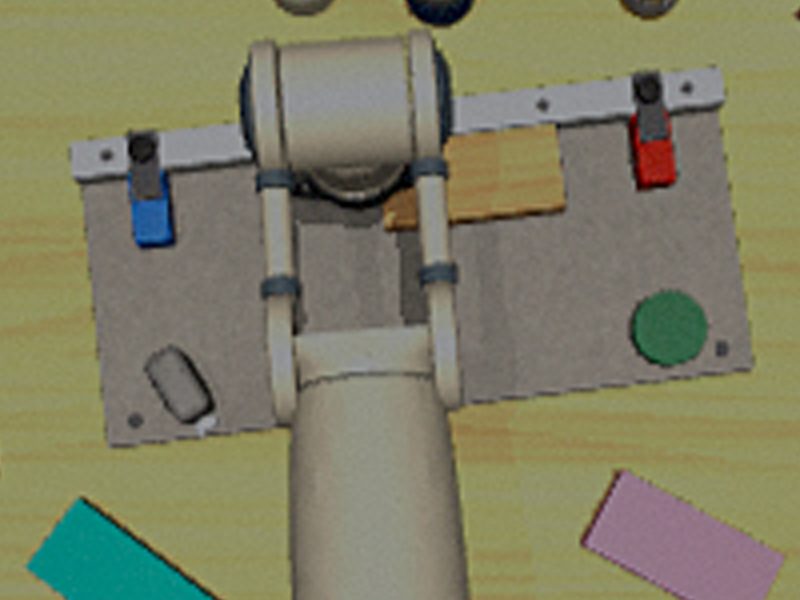

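```bash
python3 -m handwheel '[{"wx":0,"wy":0,"wz":0,"tx":0.001,"ty":-0.006,"tz":0,"gripper":-1},{"wx":0,"wy":0,"wz":0,"tx":0,"ty":-0.007,"tz":0,"gripper":-1},{"wx":0,"wy":0,"wz":0,"tx":0,"ty":-0.007,"tz":0,"gripper":-1},{"wx":0,"wy":0,"wz":0,"tx":0,"ty":-0.007,"tz":0,"gripper":-1},{"wx":0,"wy":0,"wz":0,"tx":0,"ty":-0.007,"tz":0,"gripper":-1},{"wx":0,"wy":0,"wz":0,"tx":0,"ty":-0.006,"tz":0,"gripper":-1},{"wx":0,"wy":0,"wz":0,"tx":0,"ty":-0.005,"tz":0,"gripper":-1}]'
python3 -c "
from h import *
where((.035,-.026,.026));look('g')
"
```

```text
t: 10.07
position: [0.5969, 0.0409, 0.0262]
tool_rot: [-0.064, 0.998, -0.0, -0.0]
wrist_force: [0.9, 0.4, -0.3]
width: -0.004
t 10.07 jig xy [ 0.0349 -0.0084] z 0.0262 tool y yaw in jig deg -0.11 tilt [-0. -0. -1.] F [ 0.9  0.4 -0.3]
tool shift [-0.0001 -0.0176  0.0002]
```

View pics/g_top.png

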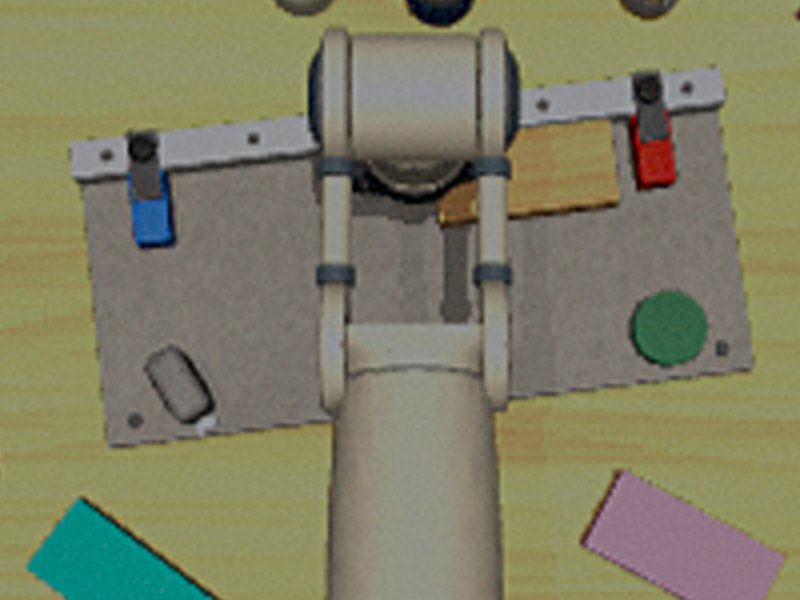

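The block's right end is at about 618 px and the stop at about 633 px, so about 13 mm remains. I'll go slowly now.

```bash
python3 -m handwheel '[{"wx":0,"wy":0,"wz":0,"tx":0,"ty":-0.004,"tz":0,"gripper":-1},{"wx":0,"wy":0,"wz":0,"tx":0,"ty":-0.004,"tz":0,"gripper":-1},{"wx":0,"wy":0,"wz":0,"tx":0,"ty":-0.002,"tz":0,"gripper":-1}]'
python3 -m handwheel '[{"wx":0,"wy":0,"wz":0,"tx":0,"ty":-0.002,"tz":0,"gripper":-1}]'
python3 -c "
from h import *
where((.035,-.026,.026));look('h')
"
```

```text
t: 10.55
position: [0.5983, 0.0314, 0.0264]
tool_rot: [-0.064, 0.998, 0.0, 0.0]
wrist_force: [-0.8, 2.1, -1.2]
width: -0.001
t: 10.68
position: [0.5985, 0.0295, 0.0264]
tool_rot: [-0.064, 0.998, 0.0, 0.0]
wrist_force: [0.7, 1.2, 0.4]
width: -0.003
t 10.68 jig xy [ 0.035  -0.0199] z 0.0264 tool y yaw in jig deg -0.1 tilt [ 0.  0. -1.] F [0.7 1.2 0.4]
tool shift [-0.     -0.0061  0.0003]
```

View pics/h_top.png

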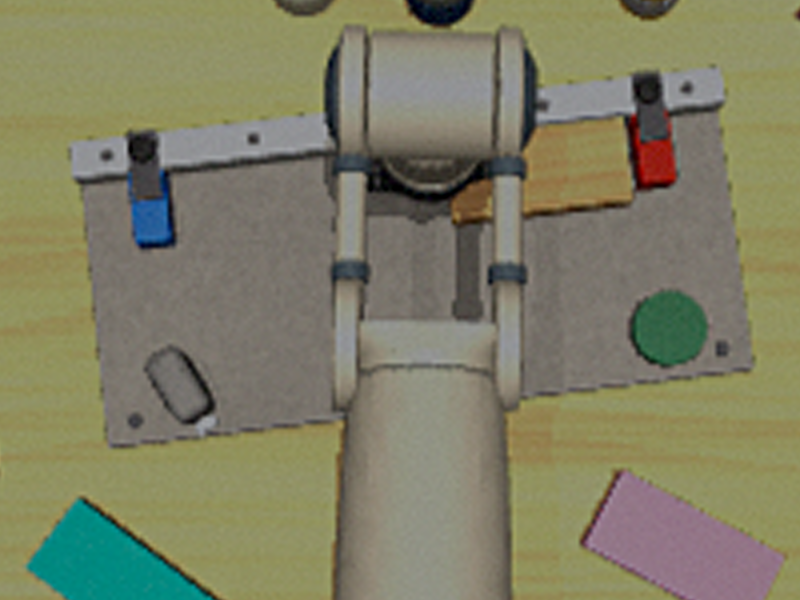

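Nearly touching. I'll use 1 mm steps until the force rises.

```bash
python3 -m handwheel '[{"wx":0,"wy":0,"wz":0,"tx":0,"ty":-0.0015,"tz":0,"gripper":-1}]'
python3 -m handwheel '[{"wx":0,"wy":0,"wz":0,"tx":0,"ty":-0.001,"tz":0,"gripper":-1}]'
python3 -m handwheel '[{"wx":0,"wy":0,"wz":0,"tx":0,"ty":-0.001,"tz":0,"gripper":-1}]'
```

```text
t: 10.9
position: [0.5987, 0.0281, 0.0264]
tool_rot: [-0.064, 0.998, 0.0, 0.0]
wrist_force: [0.3, 0.6, 0.7]
width: 0.002
t: 11.02
position: [0.5988, 0.0271, 0.0263]
tool_rot: [-0.064, 0.998, 0.0, 0.0]
wrist_force: [-0.2, 1.8, -0.1]
width: 0.001
t: 11.15
position: [0.5989, 0.0261, 0.0264]
tool_rot: [-0.064, 0.998, 0.0, 0.0]
wrist_force: [0.4, 1.3, 1.1]
width: 0.0
```

```bash
python3 -m handwheel '[{"wx":0,"wy":0,"wz":0,"tx":0,"ty":-0.001,"tz":0,"gripper":-1}]'
python3 -m handwheel '[{"wx":0,"wy":0,"wz":0,"tx":0,"ty":-0.001,"tz":0,"gripper":-1}]'
python3 -m handwheel '[{"wx":0,"wy":0,"wz":0,"tx":0,"ty":-0.001,"tz":0,"gripper":-1}]'
python3 -c "
from h import *
where();look('i')"
```

```text
t: 11.28
position: [0.5991, 0.0251, 0.0263]
tool_rot: [-0.064, 0.998, 0.0, 0.0]
wrist_force: [-0.4, 2.6, 0.3]
width: -0.002
t: 11.4
position: [0.5992, 0.0241, 0.0263]
tool_rot: [-0.064, 0.998, 0.0, 0.0]
wrist_force: [-0.3, 2.2, 1.3]
width: 0.003
t: 11.52
position: [0.5994, 0.023, 0.0264]
tool_rot: [-0.064, 0.998, 0.0, 0.0]
wrist_force: [0.8, 1.8, 1.1]
width: 0.001
t 11.53 jig xy [ 0.035  -0.0264] z 0.0264 tool y yaw in jig deg -0.1 tilt [ 0.  0. -1.] F [0.8 1.8 1.1]
```

View pics/i_top.png

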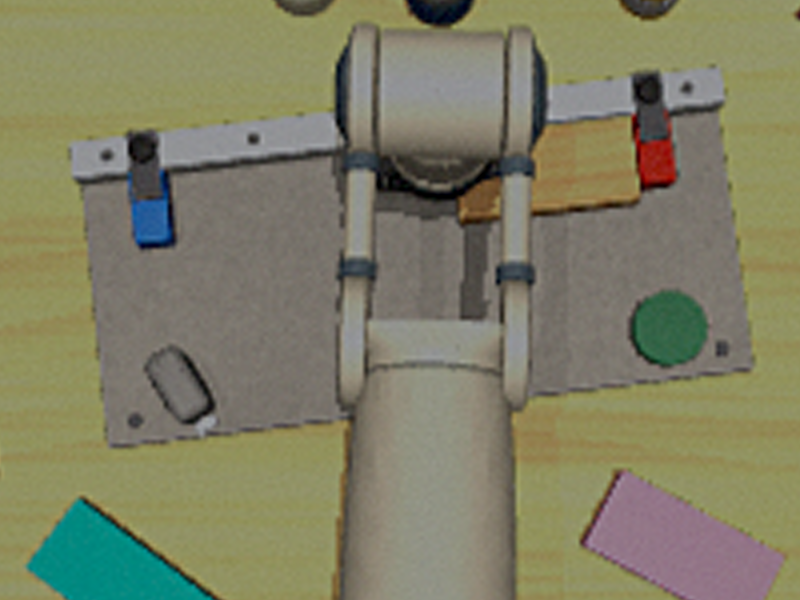

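View pics/i_side.png

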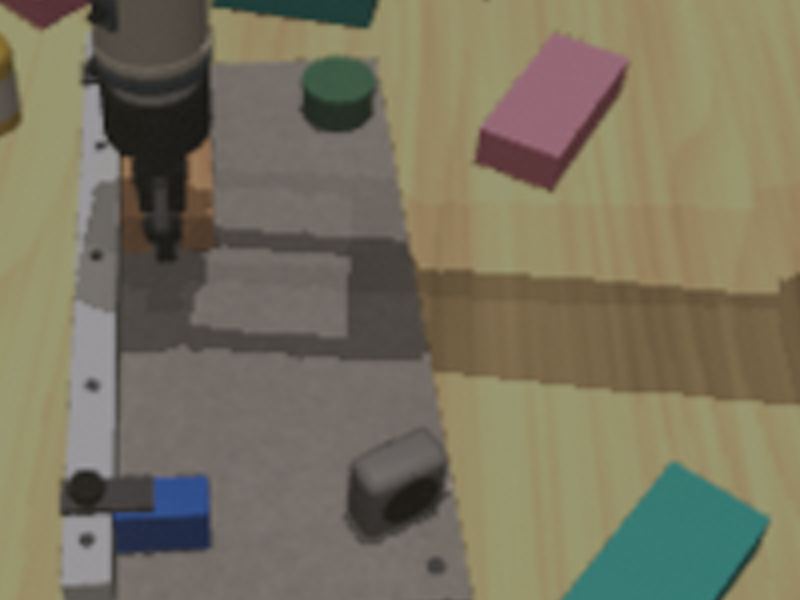

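```bash
for i in 1; do python3 -m handwheel '[{"wx":0,"wy":0,"wz":0,"tx":0,"ty":-0.001,"tz":0,"gripper":-1}]'; done
python3 -m handwheel '[{"wx":0,"wy":0,"wz":0,"tx":0,"ty":-0.001,"tz":0,"gripper":-1}]'
python3 -m handwheel '[{"wx":0,"wy":0,"wz":0,"tx":0,"ty":-0.001,"tz":0,"gripper":-1}]'
```

```text
t: 11.75
position: [0.5994, 0.0221, 0.0263]
tool_rot: [-0.064, 0.998, 0.0, 0.0]
wrist_force: [0.0, 2.3, 2.3]
width: -0.004
t: 11.88
position: [0.5994, 0.022, 0.0263]
tool_rot: [-0.064, 0.998, 0.001, -0.0]
wrist_force: [-1.2, 7.6, 2.6]
width: 0.0
t: 12.0
position: [0.5994, 0.0219, 0.0264]
tool_rot: [-0.065, 0.998, 0.002, -0.0]
wrist_force: [-1.2, 11.0, 2.1]
width: 0.001
```

Butted at about 11 N. I'll back off, and use the open fingers to re-seat it against the fence.

```bash
python3 -m handwheel '[{"wx":0,"wy":0,"wz":0,"tx":0,"ty":0.006,"tz":0,"gripper":-1},{"wx":0,"wy":0,"wz":0,"tx":0,"ty":0.015,"tz":0,"gripper":-1},{"wx":0,"wy":0,"wz":0,"tx":0,"ty":0,"tz":-0.04,"gripper":-1},{"wx":0,"wy":0,"wz":0,"tx":0,"ty":0,"tz":-0.06,"gripper":-1},{"wx":0,"wy":0,"wz":0,"tx":0.04,"ty":-0.02,"tz":0,"gripper":-1},{"wx":0,"wy":0,"wz":0,"tx":0.04,"ty":-0.04,"tz":0,"gripper":1},{"wx":0,"wy":0,"wz":0,"tx":0,"ty":0,"tz":0,"gripper":1},{"wx":0,"wy":0,"wz":0,"tx":0,"ty":0,"tz":0,"gripper":1}]'
python3 -c "
from h import *
where((-.035,-.115,.03));look('j')
ims={n:robot.capture(n) for n in('side','top')}
for n,c in(('side',(235,190)),('top',(287,168))):
    m=blockmask(n,ims[n],c);print(n,m.sum())
    if m.sum()>300:
        p,f=fit({n:m.astype(float)},BLK,(*toW((.035,-.117)),.13),(.01,.01,.03));print(toJ(p),p[2]-.13,f)
"
```

```text
t: 13.0
position: [0.5255, -0.0285, 0.1264]
tool_rot: [-0.064, 0.998, 0.0, 0.0]
wrist_force: [0.1, -0.0, -0.0]
width: 0.634
t 13.0 jig xy [-0.0449 -0.0679] z 0.1264 tool y yaw in jig deg -0.13 tilt [ 0.001  0.    -1.   ] F [ 0.1 -0.  -0. ]
tool shift [-0.0099 -0.0471  0.0964]
side 894
[ 0.03301119 -0.11868513] 0.008039348028433313 47.9375
top 0
```

View pics/j_top.png

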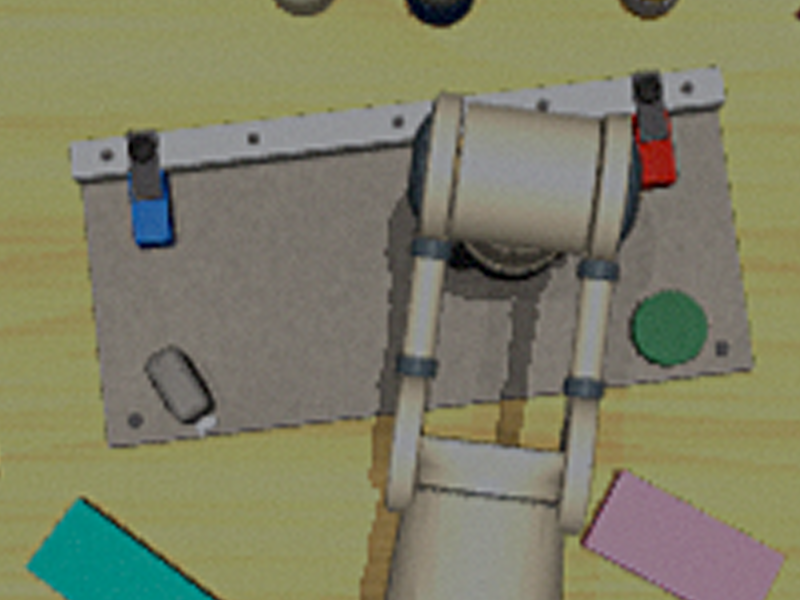

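View pics/j_side.png

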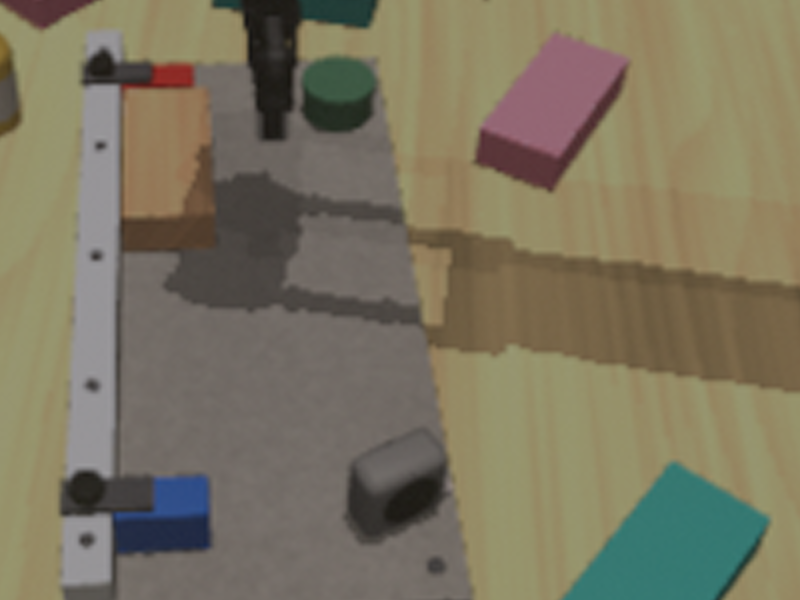

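```bash
python3 -m handwheel '[{"wx":0,"wy":0,"wz":0,"tx":0.01,"ty":-0.047,"tz":0,"gripper":1},{"wx":0,"wy":0,"wz":0,"tx":-0.01,"ty":0,"tz":0,"gripper":1},{"wx":0,"wy":0,"wz":0,"tx":-0.01,"ty":0,"tz":0.03,"gripper":1},{"wx":0,"wy":0,"wz":0,"tx":0,"ty":0,"tz":0.045,"gripper":1},{"wx":0,"wy":0,"wz":0,"tx":0,"ty":0,"tz":0.025,"gripper":1},{"wx":0,"wy":0,"wz":0,"tx":0,"ty":0,"tz":0.004,"gripper":1},{"wx":0,"wy":0,"wz":0.002,"tx":0,"ty":0,"tz":0,"gripper":1}]'
python3 -c "
from h import *
where((-.011,-.115,.022));look('k')"
```

```text
t: 14.08
position: [0.5419, -0.0736, 0.023]
tool_rot: [-0.063, 0.998, -0.0, 0.0]
wrist_force: [0.3, -0.7, -0.1]
width: 1.002
t 14.07 jig xy [-0.0345 -0.1148] z 0.023 tool y yaw in jig deg -0.18 tilt [ 0.001  0.    -1.   ] F [ 0.3 -0.7 -0.1]
tool shift [-0.0235 -0.0001  0.001 ]
```

View pics/k_side.png

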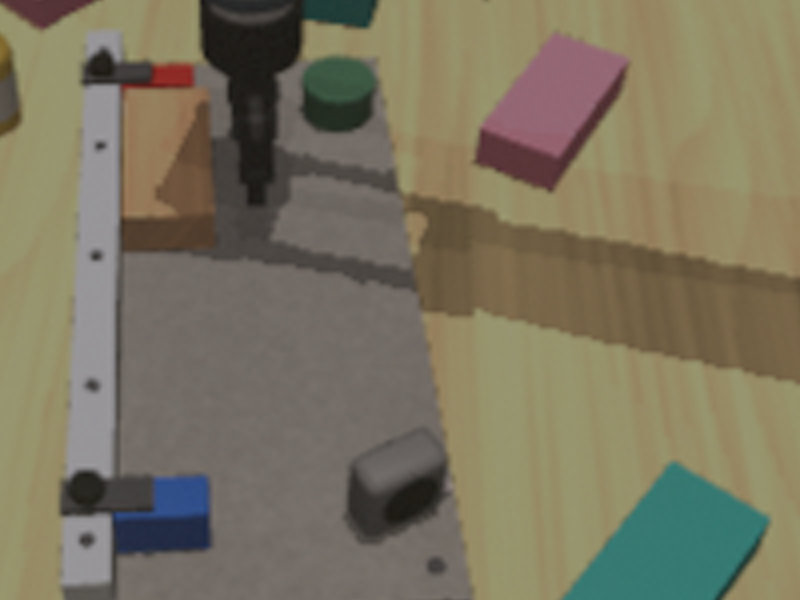

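```bash
python3 -m handwheel '[{"wx":0,"wy":0,"wz":-0.003,"tx":-0.006,"ty":0,"tz":0,"gripper":1},{"wx":0,"wy":0,"wz":0,"tx":-0.006,"ty":0,"tz":0,"gripper":1},{"wx":0,"wy":0,"wz":0,"tx":-0.004,"ty":0,"tz":0,"gripper":1},{"wx":0,"wy":0,"wz":0,"tx":-0.003,"ty":0,"tz":0,"gripper":1}]'
python3 -m handwheel '[{"wx":0,"wy":0,"wz":0,"tx":-0.002,"ty":0,"tz":0,"gripper":1}]'
python3 -m handwheel '[{"wx":0,"wy":0,"wz":0,"tx":-0.0015,"ty":0,"tz":0,"gripper":1}]'
python3 -m handwheel '[{"wx":0,"wy":0,"wz":0,"tx":-0.001,"ty":0,"tz":0,"gripper":1}]'
python3 -m handwheel '[{"wx":0,"wy":0,"wz":0,"tx":-0.001,"ty":0,"tz":0,"gripper":1}]'
python3 -c "
from h import *
where((-.011,-.115,.022));look('l')"
```

```text
t: 14.68
position: [0.5604, -0.0717, 0.0223]
tool_rot: [-0.065, 0.998, 0.0, -0.0]
wrist_force: [-0.3, 0.7, -0.9]
width: 1.001
t: 14.8
position: [0.5622, -0.0715, 0.0222]
tool_rot: [-0.065, 0.998, 0.0, -0.0]
wrist_force: [-0.1, -1.4, -0.0]
width: 1.002
t: 14.92
position: [0.5634, -0.0714, 0.0221]
tool_rot: [-0.064, 0.998, -0.0, -0.0]
wrist_force: [-1.2, -0.4, 0.9]
width: 1.001
t: 15.05
position: [0.5643, -0.0712, 0.0222]
tool_rot: [-0.065, 0.998, -0.0, -0.0]
wrist_force: [-1.8, -0.3, 0.4]
width: 1.0
t: 15.18
position: [0.5647, -0.0711, 0.0222]
tool_rot: [-0.064, 0.998, 0.0, -0.001]
wrist_force: [-7.7, -0.8, 3.6]
width: 1.002
t 15.18 jig xy [-0.0116 -0.1153] z 0.0222 tool y yaw in jig deg -0.07 tilt [-0.002 -0.    -1.   ] F [-7.7 -0.8  3.6]
tool shift [-0.0006  0.0003  0.0002]
```

View pics/l_side.png

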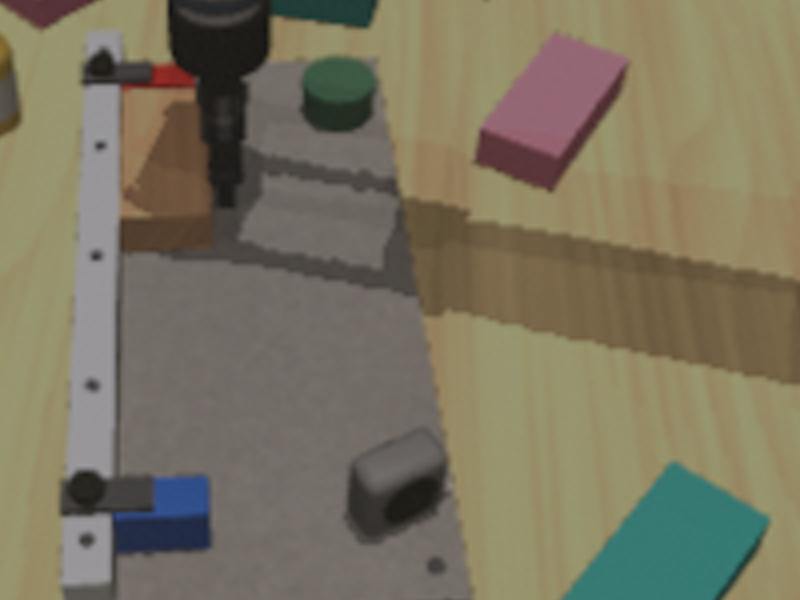

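```bash
python3 -m handwheel '[{"wx":0,"wy":0,"wz":0,"tx":-0.001,"ty":0,"tz":0,"gripper":1},{"wx":0,"wy":0,"wz":0,"tx":0,"ty":0,"tz":0,"gripper":1}]'
python3 -m handwheel '[{"wx":0,"wy":0,"wz":0,"tx":0.006,"ty":0,"tz":0,"gripper":1},{"wx":0,"wy":0,"wz":0,"tx":0.014,"ty":0,"tz":0,"gripper":1},{"wx":0,"wy":0,"wz":0,"tx":0.002,"ty":0,"tz":-0.03,"gripper":1},{"wx":0,"wy":0,"wz":0,"tx":0,"ty":0,"tz":-0.055,"gripper":1},{"wx":0,"wy":0,"wz":0,"tx":0,"ty":0.04,"tz":-0.02,"gripper":-1},{"wx":0,"wy":0,"wz":0,"tx":0,"ty":0.06,"tz":0,"gripper":-1},{"wx":0,"wy":0,"wz":0,"tx":0,"ty":0.02,"tz":0,"gripper":-1},{"wx":0,"wy":0,"wz":0,"tx":0,"ty":0,"tz":0,"gripper":-1}]'
python3 -c "
from h import *
where((.035,-.01,.026));look('m')
ims={n:robot.capture(n) for n in('side','top')}
for n,c in(('side',(235,190)),('top',(290,168))):
    m=blockmask(n,ims[n],c);print(n,m.sum())
    if m.sum()>300:
        p,f=fit({n:m.astype(float)},BLK,(*toW((.035,-.117)),.13),(.01,.01,.03));print(toJ(p),p[2]-.13,f)
"
```

```text
t: 15.52
position: [0.5647, -0.0711, 0.0222]
tool_rot: [-0.064, 0.998, 0.0, -0.002]
wrist_force: [-9.1, -0.3, 6.0]
width: 0.995
t: 16.52
position: [0.5287, 0.0461, 0.1271]
tool_rot: [-0.066, 0.998, -0.0, 0.0]
wrist_force: [0.3, -0.7, -0.0]
width: 0.145
t 16.52 jig xy [-0.032   0.0056] z 0.1271 tool y yaw in jig deg 0.09 tilt [ 0. -0. -1.] F [ 0.3 -0.7 -0. ]
tool shift [-0.067  -0.0157  0.1011]
side 900
[ 0.03384886 -0.11703248] -0.0052909374077170085 36.4375
top 606
[ 0.03676393 -0.11538245] 0.019733796296296346 446.75
```

View pics/m_side.png

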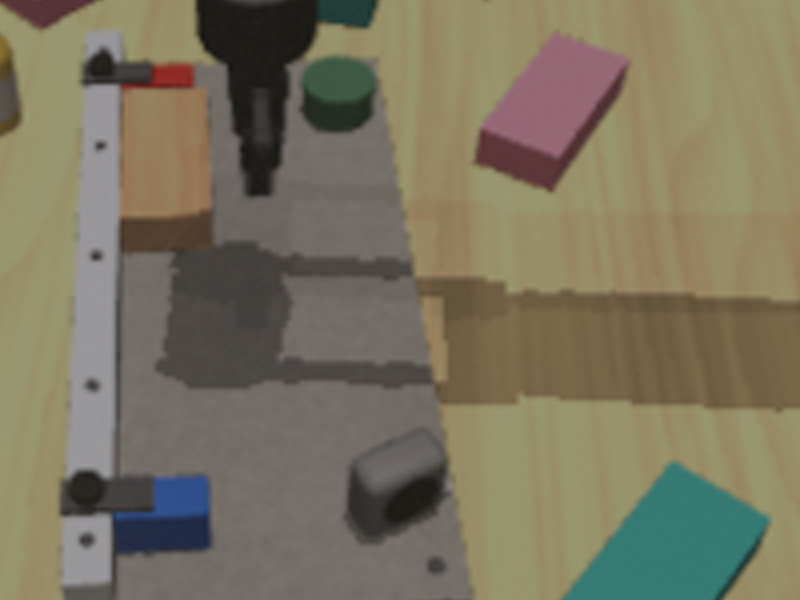

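View pics/m_top.png

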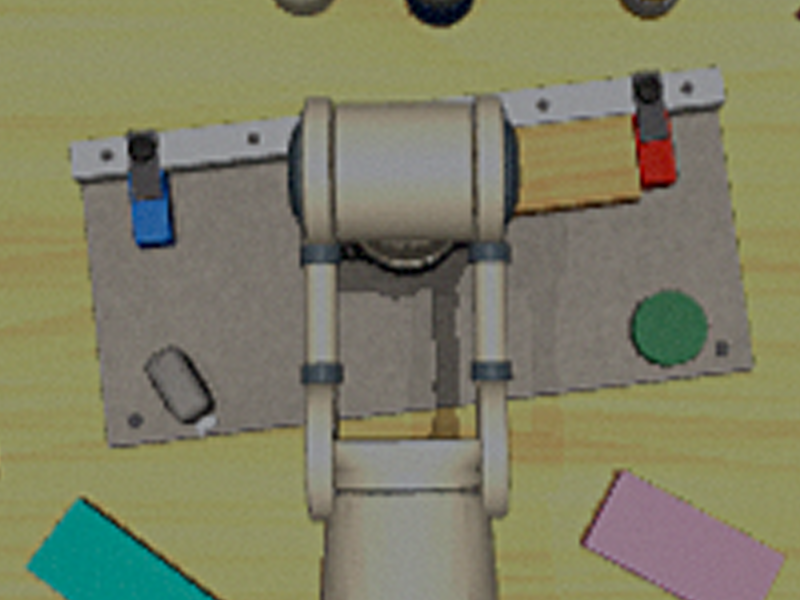

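```bash
python3 -m handwheel '[{"wx":0,"wy":0,"wz":0.001,"tx":-0.034,"ty":-0.005,"tz":0,"gripper":-1},{"wx":0,"wy":0,"wz":0,"tx":-0.035,"ty":-0.004,"tz":0,"gripper":-1},{"wx":0,"wy":0,"wz":0,"tx":0,"ty":0,"tz":0.03,"gripper":-1},{"wx":0,"wy":0,"wz":0,"tx":0,"ty":0,"tz":0.04,"gripper":-1},{"wx":0,"wy":0,"wz":0,"tx":0,"ty":0,"tz":0.028,"gripper":-1},{"wx":0,"wy":0,"wz":0,"tx":0,"ty":0,"tz":0.002,"gripper":-1},{"wx":0,"wy":0,"wz":0,"tx":0,"ty":0,"tz":0,"gripper":-1}]'
python3 -c "
from h import *
where((.037,-.027,.026))"
```

```text
t: 17.6
position: [0.5995, 0.0445, 0.0283]
tool_rot: [-0.064, 0.998, -0.0, 0.001]
wrist_force: [0.1, -0.3, 0.5]
width: -0.003
t 17.6 jig xy [ 0.0379 -0.0052] z 0.0283 tool y yaw in jig deg -0.16 tilt [ 0.001 -0.    -1.   ] F [ 0.1 -0.3  0.5]
tool shift [ 0.0008 -0.0218  0.0023]
```

```bash
python3 -m handwheel '[{"wx":0,"wy":0,"wz":0,"tx":0.001,"ty":-0.006,"tz":0.002,"gripper":-1},{"wx":0,"wy":0,"wz":0,"tx":0,"ty":-0.006,"tz":0,"gripper":-1},{"wx":0,"wy":0,"wz":0,"tx":0,"ty":-0.004,"tz":0,"gripper":-1},{"wx":0,"wy":0,"wz":0,"tx":0,"ty":-0.003,"tz":0,"gripper":-1},{"wx":0,"wy":0,"wz":0,"tx":0,"ty":-0.001,"tz":0,"gripper":-1}]'
python3 -m handwheel '[{"wx":0,"wy":0,"wz":0,"tx":0,"ty":-0.001,"tz":0,"gripper":-1}]'
python3 -m handwheel '[{"wx":0,"wy":0,"wz":0,"tx":0,"ty":-0.001,"tz":0,"gripper":-1}]'
python3 -m handwheel '[{"wx":0,"wy":0,"wz":0,"tx":0,"ty":-0.001,"tz":0,"gripper":-1}]'
python3 -c "
from h import *
where((.037,-.027,.026))"
```

```text
t: 18.23
position: [0.6004, 0.025, 0.0253]
tool_rot: [-0.064, 0.998, 0.0, 0.0]
wrist_force: [0.0, 1.3, 0.0]
width: 0.0
t: 18.35
position: [0.6005, 0.0242, 0.0252]
tool_rot: [-0.064, 0.998, 0.0, -0.0]
wrist_force: [0.2, 0.6, 0.7]
width: 0.003
t: 18.48
position: [0.6006, 0.0233, 0.0252]
tool_rot: [-0.064, 0.998, 0.0, -0.0]
wrist_force: [-0.1, -0.1, 0.5]
width: 0.002
t: 18.6
position: [0.6008, 0.0223, 0.0252]
tool_rot: [-0.064, 0.998, 0.0, -0.0]
wrist_force: [-0.7, 0.5, -1.1]
width: 0.003
t 18.6 jig xy [ 0.0363 -0.0273] z 0.0252 tool y yaw in jig deg -0.09 tilt [-0.  0. -1.] F [-0.7  0.5 -1.1]
tool shift [-0.0007  0.0003 -0.0008]
```

```bash
python3 -m handwheel '[{"wx":0,"wy":0,"wz":0,"tx":0,"ty":-0.001,"tz":0,"gripper":-1}]'
python3 -m handwheel '[{"wx":0,"wy":0,"wz":0,"tx":0,"ty":-0.001,"tz":0,"gripper":-1}]'
python3 -m handwheel '[{"wx":0,"wy":0,"wz":0,"tx":0,"ty":0,"tz":0,"gripper":-1}]'
python3 -c "
from h import *
where((.037,-.027,.026))"
```

```text
t: 18.73
position: [0.6008, 0.0221, 0.0253]
tool_rot: [-0.064, 0.998, 0.001, -0.0]
wrist_force: [-0.8, 4.6, 1.7]
width: 0.0
t: 18.85
position: [0.6008, 0.0221, 0.0253]
tool_rot: [-0.065, 0.998, 0.002, -0.0]
wrist_force: [-1.7, 9.2, 1.1]
width: -0.001
t: 18.98
position: [0.6008, 0.0222, 0.0253]
tool_rot: [-0.065, 0.998, 0.002, -0.0]
wrist_force: [-1.3, 5.8, -0.2]
width: -0.005
t 18.98 jig xy [ 0.0363 -0.0275] z 0.0253 tool y yaw in jig deg -0.04 tilt [-0.001  0.003 -1.   ] F [-1.3  5.8 -0.2]
tool shift [-0.0007  0.0005 -0.0007]
```

The force rises at the same spot, so it's butted. I'll retreat and lift clear so both cameras can see.

```bash
python3 -m handwheel '[{"wx":0,"wy":0,"wz":0,"tx":0,"ty":0.005,"tz":0,"gripper":-1},{"wx":0,"wy":0,"wz":0,"tx":0,"ty":0.02,"tz":0,"gripper":-1},{"wx":0,"wy":0,"wz":0,"tx":0,"ty":0,"tz":-0.04,"gripper":-1},{"wx":0,"wy":0,"wz":0,"tx":0,"ty":0,"tz":-0.06,"gripper":-1},{"wx":0,"wy":0,"wz":0,"tx":0.03,"ty":0.02,"tz":-0.05,"gripper":-1},{"wx":0,"wy":0,"wz":0,"tx":0.04,"ty":0.04,"tz":-0.02,"gripper":-1},{"wx":0,"wy":0,"wz":0,"tx":0.04,"ty":0.04,"tz":0,"gripper":-1},{"wx":0,"wy":0,"wz":0,"tx":0.04,"ty":0.04,"tz":0,"gripper":-1}]'
python3 -m handwheel '[{"wx":0,"wy":0,"wz":0,"tx":0,"ty":0.05,"tz":0,"gripper":-1},{"wx":0,"wy":0,"wz":0,"tx":0,"ty":0.05,"tz":0,"gripper":-1},{"wx":0,"wy":0,"wz":0,"tx":0,"ty":0.05,"tz":0,"gripper":-1},{"wx":0,"wy":0,"wz":0,"tx":0,"ty":0,"tz":0,"gripper":-1}]'
python3 -c "
from h import *
where();look('n')
ims={n:robot.capture(n) for n in('side','top')}
for n,c in(('side',(235,185)),('top',(282,168))):
    m=blockmask(n,ims[n],c);print(n,m.sum())
    p,f=fit({n:m.astype(float)},BLK,(*toW((.035,-.117)),.13),(.01,.01,.03));print(toJ(p),p[2]-.13,f)
    for r in robot.trace(n,'work_center'):
        if np.hypot(*(np.array(r['centre'])-c))<15:
            p,f=fit({n:r['region'].astype(float)},BLK,(*toW((.035,-.117)),.13),(.01,.01,.03));print('net',toJ(p),p[2]-.13,f)
"
```

```text
t: 19.98
position: [0.4296, 0.1663, 0.1959]
tool_rot: [-0.064, 0.998, 0.0, 0.001]
wrist_force: [0.1, -0.1, 0.7]
width: 0.004
t: 20.48
position: [0.4103, 0.3167, 0.1948]
tool_rot: [-0.067, 0.998, 0.0, -0.0]
wrist_force: [-0.0, 0.4, -1.3]
width: 0.002
t 20.48 jig xy [-0.1144  0.2893] z 0.1948 tool y yaw in jig deg 0.18 tilt [-0.001  0.    -1.   ] F [-0.   0.4 -1.3]
side 880
[ 0.03402479 -0.11836303] -0.00619962593839235 49.25
net [ 0.03362682 -0.121271  ] -0.0003402325293400399 49.25
top 936
[ 0.03858018 -0.11447013] -0.0022144257973251147 117.75
net [ 0.03652803 -0.11507108] -0.00866538706771551 55.5
```

View pics/n_side.png

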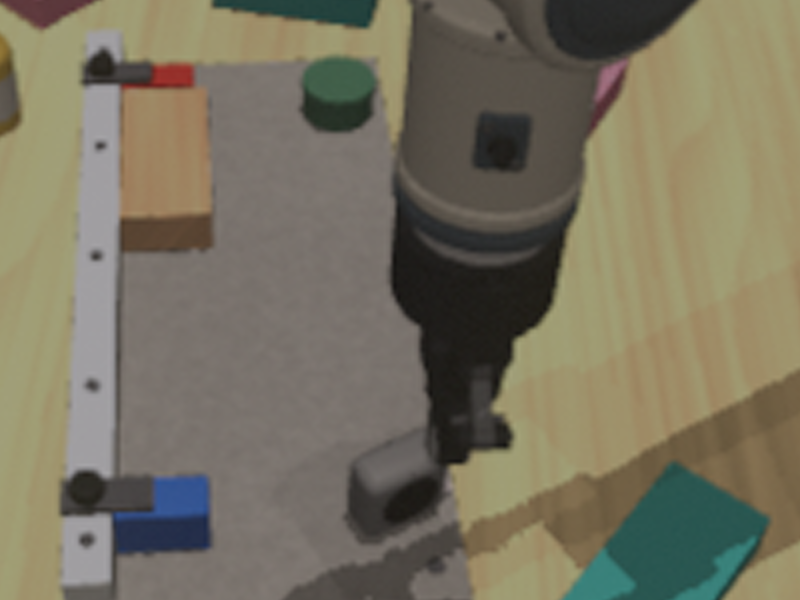

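View pics/n_top.png

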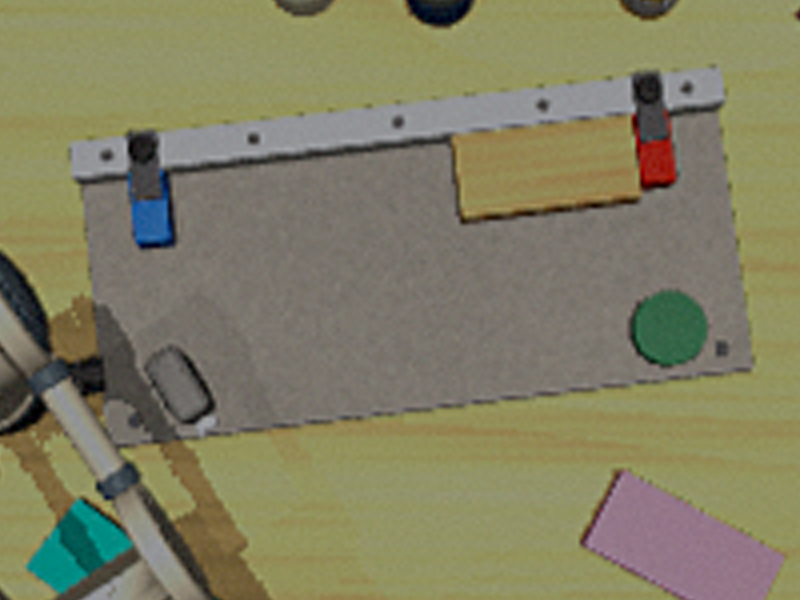

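Both views show the block's long side on the fence (side view x≈121 px, top view with no dark gap) and its end at the red stop (top view 635–640 px). The tin and tape haven't moved. I'm handing in.

```bash
python3 -c "
from workcell import robot
print(robot.get_state()['wrist_force']);print(robot.hand_in())"
```

```text
[0.11459852 0.41832885 0.29968197]
the job is handed in; nothing more can be done
None
```

The pine block is flat against the fence with its end against the red stop, and I handed the job in at about 21 s of the 64 s allowed. No verdict came back.

- **Moves:** I pushed the block square onto the fence with both open fingertips, then slid it about 90 mm along the fence with the closed fingers until it met the red stop. The slide left it about 2 mm off the fence at the rear end, so I pressed it back onto the fence and nudged the end to the stop again. The highest wrist force I saw was about 11 N.
- **Contact checks:** Force rose against the fence at the same tool position both times (jig x of about -11.5 mm), and against the stop at the same place both times (jig y of -27.5 mm).
- **Camera checks:** The final pictures show no visible gap at the fence or the stop. The tin, tape and blue stop look unmoved; I didn't check the bystanders off the board separately. The hand is well clear with no contact force.
- **Disagreements:** The position fits from the two cameras differ by about 3–7 mm and up to 0.5° in angle, around the expected centre of about (35, -117) mm. I therefore relied on the force contacts and the close-up pictures for the final millimetre.

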